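# Close the row of flip lids on the tasting case

### The arm

A 6-joint arm with a two-finger parallel gripper is mounted at the origin on the work surface. World frame = base frame: x ahead of the robot, y to its left, z up, the work surface at z = 0. Lengths are in m, angles in rad, forces in N, time in s.
With the tool pointing down it reaches from about 0.3 to 0.875 m from the base axis. Payload 6.4 kg.
Tool frame: the origin (TCP) lies midway between the tips of the shut fingers; the grasp point (between the pads) lies 19 mm behind it (ctrl.tcp_to_grasp is the distance from the TCP to the grasp point, in m); z points along the fingers, y is the direction in which the jaws open and shut (so a half turn about z gives the same grasp; the last joint's range is limited). The gripper opens to 85 mm and grips with 20 to 120 N. Pads are 22 mm wide; open, the fingers measure 114 mm over their backs; the gripper's body (76 mm by 85 mm) begins 54 mm behind the grasp point. The pads swing forward as they close: fully open they stand 13 mm farther back than shut.
Start: joints at [-1.491, 0.181, 1.607, -0, 1.354, -0.206], TCP at [0.162, -0.552, 0.231] pointing down, gripper open.
Joint ranges: [-2.99, 2.99], [-0.89, 2.07], [0.3, 2.58], [-1.14, 4.28], [0, 2.63], [-3.12, 3.12]. Speed limits (rad/s): [2.57, 2.57, 3.01, 3.14, 3.14, 3.14].

### API

Orientations are given as a unit quaternion [w, x, y, z].
In Python, from bench import monitor, imaging, order, spotter, ctrl gives the robot as it stands.
- The arm moves only by the shell command python3 -m pendant 'ROWS'. ROWS is JSON, a list that holds one entry, the list of rows, each a list of 5 numbers: the shift along the world's x, y, z in mm, then the turn about the world's z in degrees, then the finger opening in mm, from 0 to 85.4. A call has 1 to 8 rows; each row shifts and turns the commanded pose from where the row before left it; what a row does not reach is not made up. A row lasts 1/8 s, in which the tool goes at most 62.5 mm and 10.7 degrees, less where a joint would pass 70% of its speed; a pose out of reach is approached as far as the arm can. A call with a gripper value outside its range is refused whole. The fingers move at their own pace and stop on an object; the grip force is fixed at half the most. Time passes only in rows, so rows that do not move let the fingers close. It gives the time, the measured TCP pose, the force and the opening at its end, in the units of the state.
- monitor.get_obs(): the state, without advancing time (a new reading comes with each control period).
- imaging.camera(name): name is "side" or "top" or "wrist"; returns a dict with "img" (480x640x3 uint8, red, green, blue), "vfov" (degrees; the focal length in pixels is half the picture's height over the tangent of half this angle, whatever the lens; pixels are square), "cx", "cy" (the principal point, pixels), "origin" and "orientation" of the camera in the world. Camera axes: x right, y down, z forward; pixel columns grow to the right and rows downward; lengths in m; the calibration is good to about 2 mm. A picture is of the moment at which its call begins. There is no depth.
- order.hand_in(): hands the job in, once; it reports no verdict.
Trained networks look in the newest picture that a camera, given by its name, has taken for a name from the list of things; names that differ only in an ending like _2 or _b are one class to them, and where a whole thing is asked for, a point or a joint stands for the part that bears it (a point fixed in the world has none). Each returns a list of dicts, best first, with "confidence" (0 to 1); they miss things now and then, are a little off and sometimes report something else, mostly with a low value. They report only what shows in the picture. A call takes as long as a camera call.
- spotter.recognise(camera, thing): "at" ([x, y, z] in m, in the coordinates of the camera as it stood for that picture, good to about 4 mm: the middle of the surface that is visible of it).
- spotter.tip_of(camera, thing): "at" ([x, y, z] in m, in the coordinates of the camera as it stood for that picture, good to about 4 mm: a listed point, or the origin of a listed thing).
The state is a dict: "time_s": time; "q": joint angles; "dq": joint speeds; "joint_efforts": joint torques, N m; "eef_pos": TCP position; "eef_rot": TCP orientation; "wrist_force": force on the tool from outside, world axes, zero at the start; "torque": the same for the moment, N m; "opening": opening from 0.0 (shut) to 1.0 (fully open).
Only numpy, scipy, OpenCV 4.12 (cv2) and the standard library are available. Lean on these libraries where they do the work, as an engineer would, in place of code of your own. Each camera call takes 0.05 s, during which the arm holds its last target. There are 200 camera calls.

### The job

Close the five open gold flip lids of the tasting case so that every lid lies flat: stroke the shut fingertips lightly along the row, starting at the end with the round brass inlay and closing the lids one after another to the far end. Leave the case standing where it is, lift nothing, leave the other things on the counter alone, and finish with the hand clear.

Things in the scene. Friction and masses are not known exactly. Their poses are not given: they have to be found in the camera images.
- case: Dark brown case, 62 mm wide (x), 262 mm long (y from -141 to +121 mm), 38 mm high without lids, about 1.3 kg, loose. Five wells in a row along y, a praline in each, each with its own gold flip lid. Origin: on the underside, below the middle of lid 3; z up. A round brass inlay (18 mm) on the flat top of the -y end marks the end of lid 1; lids 2 to 5 follow towards +y at 46 mm pitch.
- row_start (a point): Point on the case (does not move with a lid): middle of lid 1's hinge, at the height of the top face of a closed lid, 41 mm above the counter.
- row_end (a point): Point on the case: middle of lid 5's free edge when that lid is closed, at the height of its top face; 224.5 mm from row_start along the case's +y.
- lid1 (a joint): Gold flip lid 1, flat plate 52 (case x) x 40 (case y) x 3 mm, 12 g. Hinge along case x at case y = -112 mm, 39.5 mm above the counter; free edge towards +y. Rad: 0 = closed, flat; grows as the free edge rises, stop at 1.35 (leaning towards +y). Starts at 0.95 to 1.25. Friction hinge (6 N mm): stays where left; shuts when pushed towards +y and down.
- lid2 (a joint): Gold flip lid 2, flat plate 52 (case x) x 40 (case y) x 3 mm, 12 g. Hinge along case x at case y = -66 mm, 39.5 mm above the counter; free edge towards +y. Rad: 0 = closed, flat; grows as the free edge rises, stop at 1.35 (leaning towards +y). Starts at 0.95 to 1.25. Friction hinge (6 N mm): stays where left; shuts when pushed towards +y and down.
- lid3 (a joint): Gold flip lid 3, flat plate 52 (case x) x 40 (case y) x 3 mm, 12 g. Hinge along case x at case y = -20 mm, 39.5 mm above the counter; free edge towards +y. Rad: 0 = closed, flat; grows as the free edge rises, stop at 1.35 (leaning towards +y). Starts at 0.95 to 1.25. Friction hinge (6 N mm): stays where left; shuts when pushed towards +y and down.
- lid4 (a joint): Gold flip lid 4, flat plate 52 (case x) x 40 (case y) x 3 mm, 12 g. Hinge along case x at case y = 26 mm, 39.5 mm above the counter; free edge towards +y. Rad: 0 = closed, flat; grows as the free edge rises, stop at 1.35 (leaning towards +y). Starts at 0.95 to 1.25. Friction hinge (6 N mm): stays where left; shuts when pushed towards +y and down.
- lid5 (a joint): Gold flip lid 5, flat plate 52 (case x) x 40 (case y) x 3 mm, 12 g. Hinge along case x at case y = 72 mm, 39.5 mm above the counter; free edge towards +y. Rad: 0 = closed, flat; grows as the free edge rises, stop at 1.35 (leaning towards +y). Starts at 0.95 to 1.25. Friction hinge (6 N mm): stays where left; shuts when pushed towards +y and down.
- jar: brown jar with brass cap, 48 mm across, 70 mm high, stands beside the case; origin centre of underside
- giftbox: small closed wine-red gift box, 60 x 60 x 35 mm, beside the case; origin centre of underside
- praline_dark: dark praline, 32 mm across, 20 mm high, lying on the counter beside the case; origin centre of underside
- praline_white: white praline, 32 mm across, 20 mm high, lying on the counter beside the case; origin centre of underside
- cup: white cup, 68 mm across, 60 mm high; origin centre of underside
- spool: gold ribbon spool, 52 mm across, 36 mm high; origin centre of underside
- spatula: spatula lying flat, 200 mm long along its x; origin near its middle, on the underside

How it is judged:
On the way, in this order (a step that is already met when the one before it is completed fails the run):
1. lid 1 is shut, the first (value of joint lid1 below 0.16 rad), for 0.1 s.
2. lid 2 is shut, after the one before it (value of joint lid2 below 0.16 rad), for 0.1 s.
3. lid 3 is shut, after the one before it (value of joint lid3 below 0.16 rad), for 0.1 s.
4. lid 4 is shut, after the one before it (value of joint lid4 below 0.16 rad), for 0.1 s.
5. lid 5 is shut, after the one before it (value of joint lid5 below 0.16 rad), for 0.1 s.
At the end, for the whole second after the job is handed in: All five lids lie shut (each within 0.16 rad of closed, about 6 mm at its free edge); the case stands upright and at rest on the counter within 30 mm of where it stood, and no other thing has moved more than 20 mm (value of joint each of lid1, lid2, lid3, lid4, lid5 below 0.16 rad and distance of case from where it was at the start of the episode below 0.03 m and angle between case's own z axis and vertical below 0.05 rad and linear speed of case below 0.02 m/s and height (world z) of case below 0.006 m and distance of each of jar, giftbox, praline_dark, praline_white, cup, spool, spatula from where it was at the start of the episode below 0.02 m); the robot touches nothing.
It fails at once if the case is lifted or tipped (height (world z) of case above 0.012 m or angle between case's own z axis and vertical above 0.12 rad).
It fails at once if the case is shoved more than 30 mm from where it stood (distance of case from where it was at the start of the episode above 0.03 m).
It fails at once if the fingers bear on the case or its lids with more than 30 N (contact force between the fingers and case above 30 N).
It fails at once if another thing on the counter is shifted more than 20 mm or lifted (distance of any of jar, giftbox, praline_dark, praline_white, cup, spool, spatula from where it was at the start of the episode above 0.02 m).
It also fails if it takes over 40 s, if anything falls off the work surface, if the arm or the gripper's body presses on something with over 40 N, if the wrist force passes 120 N, or if a joint passes its speed limit or range.

## Working session

There is one attempt and no reset: what is moved stays moved. The work goes in short steps, Python scripts to look and compute and a shell command to move; the robot and the scene stay as the last step left them, time stands still between calls to the robot, and variables do not carry over. Pictures are saved under pics/ and viewed, about 8 in all and at most 12, crops included, and the job is handed in when it is done.

```bash
mkdir -p pics; cat > h.py <<'E'
import numpy as np, cv2
from scipy.spatial.transform import Rotation as R
from bench import monitor, imaging, order, spotter, ctrl
def rot(q): return R.from_quat([q[1],q[2],q[3],q[0]]).as_matrix()
def snap(n,f=None):
    c=imaging.camera(n)
    if f: cv2.imwrite('pics/'+f,c['img'][:,:,::-1])
    return c
def w(c,p): return rot(c['orientation'])@np.array(p)+np.array(c['origin'])
def pix(c,P):
    p=rot(c['orientation']).T@(np.array(P)-np.array(c['origin']))
    f=240/np.tan(np.radians(c['vfov'])/2); return c['cx']+f*p[0]/p[2], c['cy']+f*p[1]/p[2]
def ray(c,u,v,z):
    f=240/np.tan(np.radians(c['vfov'])/2)
    d=rot(c['orientation'])@np.array([(u-c['cx'])/f,(v-c['cy'])/f,1]); o=np.array(c['origin'])
    return o+d*(z-o[2])/d[2]
E
python3 - <<'E'
from h import *
np.set_printoptions(precision=4,suppress=True)
for n in ('top','side'):
    c=snap(n,n+'1.png'); print(n,np.array(c['origin']),c['vfov'],rot(c['orientation']).tolist())
    for t in ('case','row_start','row_end'):
        for d in spotter.tip_of(n,t)[:2]: print(t,w(c,d['at']),round(d['confidence'],2))
    for t in ('jar','giftbox','praline_dark','praline_white','cup','spool','spatula'):
        for d in spotter.tip_of(n,t)[:1]: print(t,w(c,d['at']),round(d['confidence'],2))
o=monitor.get_obs();print(o['time_s'],o['eef_pos'],o['eef_rot'],o['wrist_force'])
E
```

```text
top [ 0.1804 -0.0075  1.6738] 47.32383969647958 [[0.019974322811005148, -0.9827672321312708, 0.1837650507503611], [-0.9997136631840959, -0.017209989770469218, 0.016625519394492846], [-0.013176421034487018, -0.18404451554214096, -0.9828295875824968]]
row_start [ 0.6327 -0.0416  0.0375] 0.67
row_start [ 0.6333  0.0677 -0.0009] 0.49
row_end [0.4605 0.1004 0.0427] 0.8
jar [ 0.632   0.069  -0.0068] 0.6
giftbox [ 0.4704 -0.0392 -0.0012] 0.61
praline_dark [ 0.5495 -0.066  -0.0025] 0.55
praline_white [ 0.5609  0.1364 -0.0038] 0.57
cup [ 0.5694 -0.4651 -0.0002] 0.89
spool [ 0.3908 -0.4594  0.0037] 0.5
spatula [ 0.5985  0.4522 -0.0057] 0.85
side [ 1.0424 -1.0056  0.8739] 47.265727244817185 [[0.8885342389530169, 0.2608153510684883, -0.37746822231176597], [0.4587770168835358, -0.5149714486583397, 0.7241050033290581], [-0.005527656612661136, -0.8165658330555796, -0.5772258529368033]]
case [0.5497 0.0336 0.003 ] 0.59
row_start [ 0.6358 -0.0363  0.0444] 0.63
row_end [0.459  0.1013 0.0416] 0.85
jar [ 0.6372  0.066  -0.0008] 0.92
giftbox [ 0.4653 -0.0321 -0.003 ] 0.94
praline_dark [ 0.5492 -0.0595  0.0015] 0.58
praline_white [0.5622 0.1339 0.0045] 0.63
cup [ 0.5654 -0.4586 -0.0002] 0.94
spool [ 0.3946 -0.4576 -0.0011] 0.97
spatula [0.5975 0.4513 0.0006] 0.65
1.1 [ 0.1621 -0.5517  0.2313] [-0.      0.9898  0.1424  0.    ] [ 0.3084  0.3487 -0.2624]
```

```bash
python3 - <<'E'
from h import *
for n in('top','side'):
    im=cv2.imread(f'pics/{n}1.png')
    c=snap(n); u,v=map(int,pix(c,[.55,.035,.04])); print(n,u,v)
    a=im[max(v-75,0):v+75,max(u-100,0):u+100]; print(max(u-100,0),max(v-75,0))
    cv2.imwrite(f'pics/{n}c.png',cv2.resize(a,None,fx=4,fy=4,interpolation=cv2.INTER_CUBIC))
E
```

```text
top 302 211
202 136
side 335 249
235 174
```

View pics/topc.png

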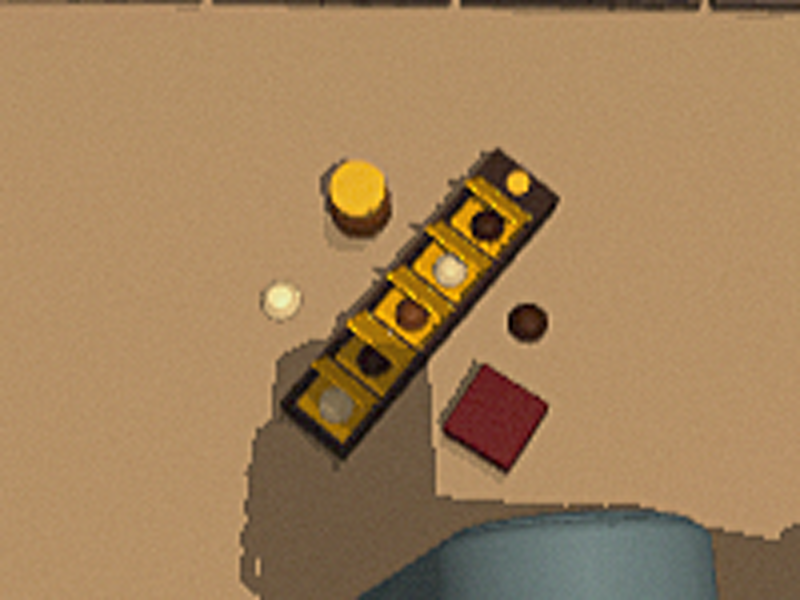

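View pics/sidec.png

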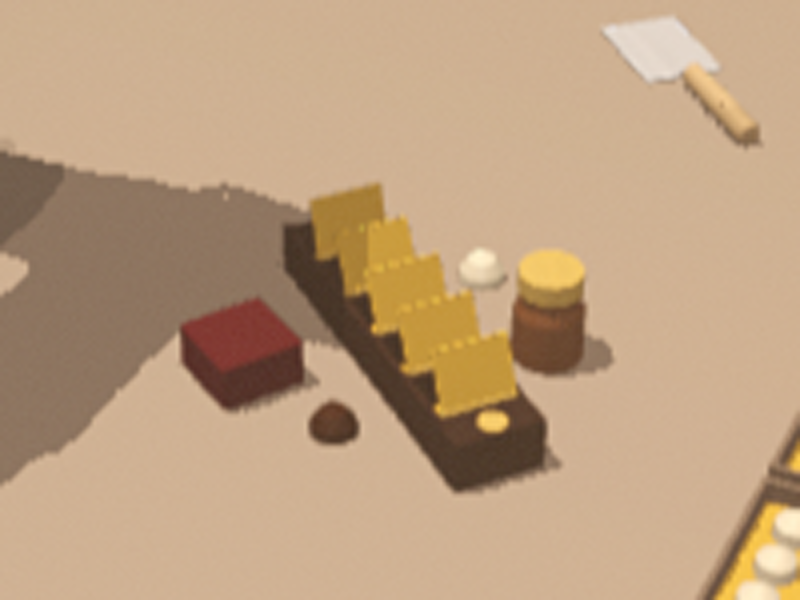

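The top crop shows the case running from the upper right, with the inlay at crop (517,182), to the lower left, and all five lids open. The jar and pralines stand on either side of it. I'll refine the axis next.

```bash
python3 - <<'E'
from h import *
np.set_printoptions(precision=4,suppress=True)
ct,cs=snap('top'),snap('side')
# crop->full: pixel centres of a 4x resize
f=lambda u,v,o:((u+.5)/4-.5+o[0],(v+.5)/4-.5+o[1])
T=lambda u,v,z:ray(ct,*f(u,v,(202,136)),z); S=lambda u,v,z:ray(cs,*f(u,v,(235,174)),z)
print('inlay',T(517,182,.038),S(492,421,.038))
c=[T(497,149,.038),T(559,200,.038),T(343,460,.038),T(284,405,.038)]
for p in c: print(p)
C=np.array(c)[:,:2]; a=(C[0]+C[1])/2; b=(C[2]+C[3])/2; print('ends',a,b,np.linalg.norm(b-a),np.degrees(np.arctan2(*(b-a)[::-1])))
rs=[];re=[]
for i in range(4):
  for n in('top','side'):
    cc=snap(n)
    for L,t in((rs,'row_start'),(re,'row_end')):
        d=spotter.tip_of(n,t)
        if d: L.append(w(cc,d[0]['at']))
rs,re=np.median(rs,0),np.median(re,0); d=(re-rs)[:2]
print(rs,re,np.linalg.norm(d),np.degrees(np.arctan2(d[1],d[0])))
E
```

```text
inlay [ 0.6482 -0.052   0.038 ] [ 0.6488 -0.0475  0.038 ]
[ 0.6744 -0.0362  0.038 ]
[ 0.6344 -0.0845  0.038 ]
[0.4287 0.0768 0.038 ]
[0.4701 0.1227 0.038 ]
ends [ 0.6544 -0.0603] [0.4494 0.0998] 0.2601326413296674 142.01399757752495
[ 0.6358 -0.0398  0.0427] [0.4618 0.0991 0.0428] 0.2226003301608479 141.39210110298197
```

```bash
python3 -m pendant '[[[31,30,0,-3.5,0],[31,30,0,-3.5,0],[31,30,0,-3.5,0],[31,30,0,-3.5,0],[31,30,0,-3.5,0],[31,30,0,-3.5,0],[31,30,0,-3.5,0],[31,30,0,-3.5,0]]]'; python3 -m pendant '[[[31,30,0,-3.5,0],[31,30,0,-3.5,0],[31,30,0,-3.5,0],[31,30,0,-3.5,0],[31,30,0,-3.5,0],[31,30,0,-3.5,0],[31,30,0,-3.5,0],[30,32,0,-2,0]]]'
```

```text
time_s: 3.5
eef_pos: [0.4111, -0.3107, 0.2315]
eef_rot: [0.0, 0.995, -0.102, 0.0]
wrist_force: [-0.4, -0.2, 0.0]
opening: -0.001
time_s: 4.5
eef_pos: [0.6581, -0.0687, 0.2312]
eef_rot: [0.0, 0.945, -0.327, 0.0]
wrist_force: [-0.3, -1.0, 0.9]
opening: 0.002
```

```bash
python3 -m pendant '[[[8,5,-40,0,0],[0,0,-40,0,0],[0,0,-40,0,0],[0,0,-30,0,0],[0,0,-20,0,0],[0,0,-10,0,0],[0,0,0,0,0]]]'; python3 - <<'E'
from h import *
o=monitor.get_obs();print(o['eef_pos'],o['wrist_force'])
out=[]
for n in('top','side'):
    c=snap(n); u,v=map(int,pix(c,[.6,.0,.04])); im=c['img'][v-50:v+50,u-50:u+50,::-1]
    out.append(cv2.resize(im,(400,400),interpolation=cv2.INTER_CUBIC))
cv2.imwrite('pics/b.png',np.hstack(out))
E
```

```text
time_s: 5.38
eef_pos: [0.6652, -0.0647, 0.0513]
eef_rot: [0.0, 0.945, -0.327, -0.0]
wrist_force: [0.4, -0.0, -1.0]
opening: 0.002
[ 0.66520091 -0.06473627  0.05126725] [ 0.42652583 -0.02689374 -0.99048281]
```

View pics/b.png

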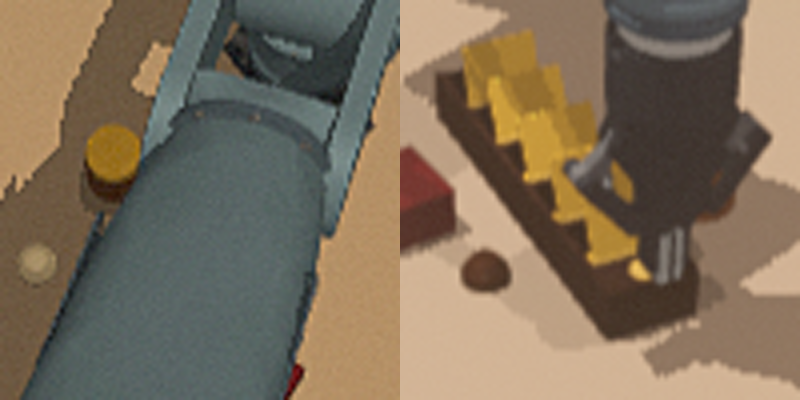

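```bash
python3 -m pendant '[[[0,0,-7,0,0],[-8,6,0,0,0],[-8,6,0,0,0],[-8,6.5,0,0,0],[-7,6,0,0,0],[-7,5.5,0,0,0],[-7,5.5,0,0,0],[0,0,0,0,0]]]'
```

```text
time_s: 6.48
eef_pos: [0.6194, -0.0286, 0.0442]
eef_rot: [-0.0, 0.945, -0.326, -0.0]
wrist_force: [0.1, -0.9, 0.5]
opening: 0.0
```

```bash
python3 -m pendant '[[[-7.8,6.2,0,0,0],[-7.8,6.2,0,0,0],[0,0,0,0,0]]]'; python3 - <<'E'
from h import *
c=snap('side'); u,v=map(int,pix(c,[.57,.02,.04])); im=c['img'][v-60:v+60,u-70:u+70,::-1]
cv2.imwrite('pics/c.png',cv2.resize(im,None,fx=5,fy=5,interpolation=cv2.INTER_CUBIC))
E
```

```text
time_s: 6.85
eef_pos: [0.6037, -0.0161, 0.0441]
eef_rot: [0.0, 0.945, -0.326, -0.0]
wrist_force: [-0.3, -0.8, -0.2]
opening: 0.001
```

View pics/c.png

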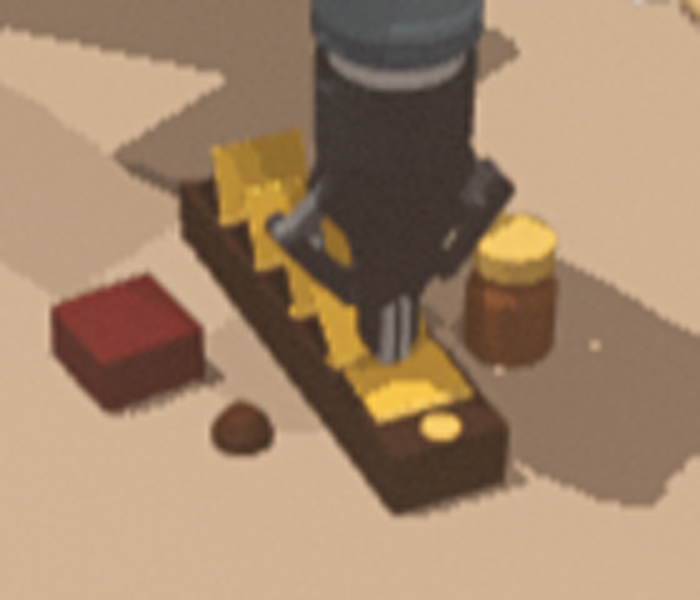

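Lid 1 lies flat at crop (410,380), and the fingertips are centred on the row at (395,345). I'll continue the stroke.

```bash
python3 -m pendant '[[[-7.8,6.2,0,0,0],[-7.8,6.2,0,0,0],[-7.8,6.2,0,0,0],[-7.8,6.2,0,0,0],[-7.8,6.2,0,0,0],[-7.8,6.2,0,0,0],[-7.8,6.2,0,0,0],[0,0,0,0,0]]]'; python3 -m pendant '[[[-7.8,6.2,0,0,0],[-7.8,6.2,0,0,0],[-7.8,6.2,0,0,0],[-7.8,6.2,0,0,0],[-7.8,6.2,0,0,0],[-7.8,6.2,0,0,0],[0,0,0,0,0]]]';  python3 - <<'E'
from h import *
c=snap('side'); u,v=map(int,pix(c,[.55,.02,.04])); im=c['img'][v-60:v+60,u-70:u+70,::-1]
cv2.imwrite('pics/d.png',cv2.resize(im,None,fx=5,fy=5,interpolation=cv2.INTER_CUBIC))
E
```

```text
time_s: 7.9
eef_pos: [0.5491, 0.0272, 0.0441]
eef_rot: [0.0, 0.945, -0.326, -0.0]
wrist_force: [0.4, -0.4, 0.9]
opening: 0.001
time_s: 8.78
eef_pos: [0.5023, 0.0644, 0.0442]
eef_rot: [0.0, 0.945, -0.326, -0.0]
wrist_force: [-0.6, 0.4, 0.1]
opening: -0.001
```

View pics/d.png

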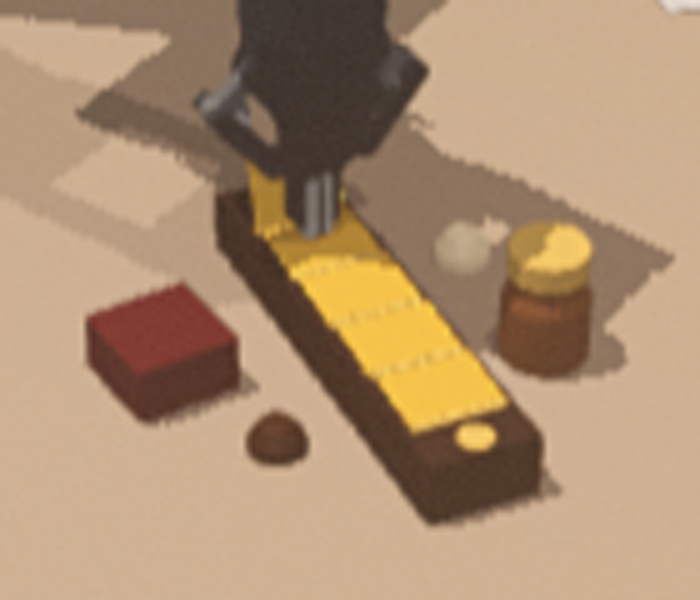

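Lids 1 to 4 lie flat in a gold strip from crop (455,400) to (330,240). Lid 5 is still up at (268,195), and the case hasn't moved. I'll finish the stroke, rise and back away.

```bash
python3 -m pendant '[[[-7.8,6.2,0,0,0],[-7.8,6.2,0,0,0],[-7.8,6.2,0,0,0],[-7.8,6.2,0,0,0],[-7.8,6.2,0,0,0],[-7.8,6.2,0,0,0],[0,0,0,0,0],[0,0,0,0,0]]]'; python3 -m pendant '[[[0,0,15,0,0],[0,0,40,0,0],[0,0,40,0,0],[0,0,40,0,0],[-20,35,20,0,0],[-20,40,0,0,0],[-20,40,0,0,0],[-20,40,0,0,0]]]';python3 -m pendant '[[[-10,45,0,0,0],[-10,45,0,0,0],[0,0,0,0,0],[0,0,0,0,0]]]';  python3 - <<'E'
from h import *
c=snap('side'); u,v=map(int,pix(c,[.55,.02,.04])); im=c['img'][v-60:v+60,u-70:u+70,::-1]
for n in ('top','side'):
    c=snap(n)
    for t in ('case','row_start','row_end','jar','giftbox','praline_dark','praline_white'):
        for d in spotter.tip_of(n,t)[:1]: print(n,t,w(c,d['at']).round(4),round(d['confidence'],2))
cv2.imwrite('pics/e.png',cv2.resize(im,None,fx=5,fy=5,interpolation=cv2.INTER_CUBIC))
E
```

```text
time_s: 9.82
eef_pos: [0.4566, 0.101, 0.0444]
eef_rot: [-0.0, 0.945, -0.327, 0.0]
wrist_force: [-0.3, 0.4, -0.2]
opening: 0.0
time_s: 10.82
eef_pos: [0.3761, 0.2571, 0.2007]
eef_rot: [-0.001, 0.945, -0.327, 0.001]
wrist_force: [-0.1, 0.8, -0.3]
opening: 0.001
time_s: 11.32
eef_pos: [0.3564, 0.3458, 0.1998]
eef_rot: [0.0, 0.945, -0.326, 0.0]
wrist_force: [-0.4, -0.1, 0.0]
opening: -0.003
top case [0.5479 0.0286 0.0041] 0.92
top row_start [ 0.6356 -0.0434  0.0408] 0.93
top row_end [0.4609 0.1012 0.0405] 0.84
top jar [0.6313 0.0703 0.    ] 0.68
top giftbox [ 4.713e-01 -3.890e-02 -4.000e-04] 0.66
top praline_dark [ 0.5487 -0.0645 -0.0008] 0.61
top praline_white [ 0.5574  0.1344 -0.0031] 0.53
side case [0.5483 0.0305 0.0026] 0.56
side row_start [ 0.6362 -0.0382  0.0432] 0.65
side row_end [0.4593 0.0993 0.0431] 0.61
side jar [ 0.6385  0.0726 -0.0026] 0.67
side giftbox [ 0.4692 -0.0372 -0.0076] 0.95
side praline_dark [ 0.5457 -0.0589  0.001 ] 0.61
side praline_white [0.5624 0.1297 0.0026] 0.54
```

View pics/e.png

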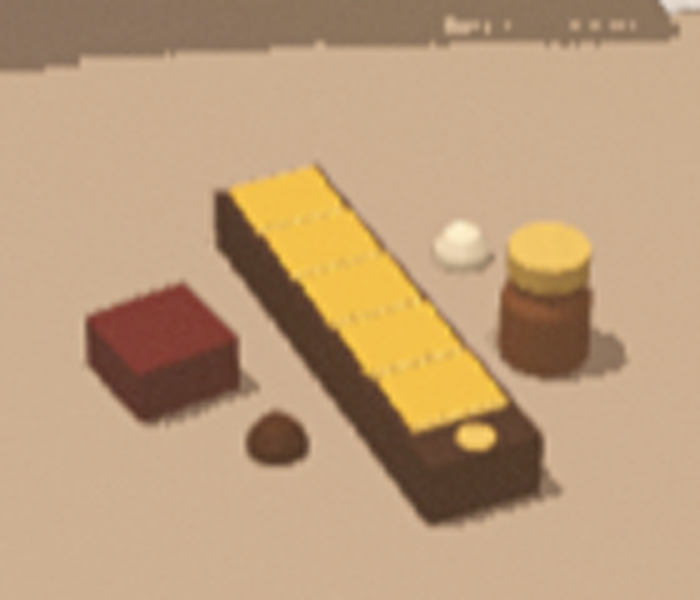

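The strip of five lids lies flat from crop (455,400) to (275,200), and nothing else has moved. The fingertip height leaves an expected residual angle of about 0.08 rad, so I'll check that against a projected model.

```bash
python3 - <<'E'
from h import *
from scipy.optimize import minimize
# fit case pose + one common lid angle for lid1..5 to the gold mask in side and top images
G=[]
for n in('side','top'):
    c=snap(n); hsv=cv2.cvtColor(c['img'],cv2.COLOR_RGB2HSV)
    ms=((hsv[...,0]>18)&(hsv[...,0]<30)&(hsv[...,1]>150)&(hsv[...,2]>90)).astype(np.uint8)
    k,l,s,_=cv2.connectedComponentsWithStats(ms); P=pix(c,[.548,.029,.04]); i=l[int(P[1]),int(P[0])]
    print(n,s[i]); m=(l==i).astype(np.float32); G.append((c,cv2.GaussianBlur(m,(0,0),.7)))
def cost(p,vis=False):
    x,y,a,th,du,dv=p[:6]; e=0
    ca,sa=np.cos(a),np.sin(a); ux=np.array([sa,-ca,0]); uy=np.array([ca,sa,0])
    for j,(c,m) in enumerate(G):
        im=np.zeros((480,640),np.uint8)
        for k in range(5):
            t=th if k<4 else p[6]
            for L in (40,):
                h=np.array([x,y,.041])+uy*(-.112+.046*k)
                q=[h-ux*.026,h+ux*.026]; f=uy*np.cos(t)*(.0455 if k<4 else .040)+np.array([0,0,np.sin(t)*.040])
                q+= [q[1]+f,q[0]+f]
                pts=np.array([pix(c,z) for z in q])+(np.array([du,dv]) if j else 0)
                cv2.fillPoly(im,[np.round(pts*16*4+30*0).astype(np.int32)//4],1,shift=4) if 0 else cv2.fillPoly(im,[np.round(pts*256).astype(np.int32)],255,cv2.LINE_AA,shift=8)
        e+=((cv2.GaussianBlur(im.astype(np.float32)/255,(0,0),.7)-m)**2).sum()
    return e
for t5 in(0,.05,.1,.16,.25,.35):
    r=min((minimize(lambda p:cost([p[0],p[1],p[2],t4,p[3],p[4],t5]),[.548,.029,np.radians(141.5),0,0],method='Nelder-Mead',
      options=dict(initial_simplex=np.array([[.548,.029,2.47,0,0]]*6)+np.vstack([np.zeros(5),np.diag([.004,.004,.02,1,1])]),maxiter=200)) for t4 in(0.05,)),key=lambda r:r.fun)
    print(t5,r.fun.round(1),r.x.round(4))
E
```

```text
side [ 309  226   55   52 1083]
top [ 275  180   60   67 1193]
0 53.9 [0.5496 0.0304 2.4684 1.0006 0.6689]
0.05 57.3 [0.5505 0.0295 2.4638 0.7109 1.0162]
0.1 60.1 [0.5495 0.0303 2.4688 0.9887 0.7284]
0.16 65.0 [0.5511 0.0287 2.4671 0.2658 1.274 ]
0.25 81.7 [0.5509 0.029  2.468  0.4439 1.2033]
0.35 104.5 [0.5508 0.0286 2.4706 0.1258 1.472 ]
```

```bash
python3 -c "
from h import *
print(order.hand_in()); print(monitor.get_obs()['time_s'])"
```

```text
the job is handed in; nothing more can be done
None
the job is handed in; nothing more can be done
```

I closed all five lids in order, from the brass-inlay end to the far end, with one light stroke of the shut fingertips. They ran about 3 mm above the height of a closed lid. I then raised the hand, moved it clear, and handed the job in at roughly 12 to 13 s on the robot's clock. `hand_in` gives no verdict.

- **Lids:** the last side picture shows all five lids flat. The stroke height leaves up to about 0.08 rad on each lid, against the 0.16 limit. For lid 5, a fit to the camera images matched best at 0 to 0.1 rad. It only weakly excludes 0.16, and I did not fit lids 1 to 4 individually.
- **Case and nearby things:** the last check put the case, jar, gift box and both pralines within about 7 mm of their first readings, which is near the detector's noise. I did not re-measure the cup, spool and spatula, but the hand never came near them.
- **Forces:** the wrist force stayed at noise level, about 1 N, in every reading. It was only read at the end of each move.
- **Disagreement:** my hand-picked case corners and the detector differed by about 6 mm across the case. I stroked down the middle of the two, and the pictures showed the fingertips roughly centred on the row.

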